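# Set the day dial on the poultry-rub pan's lid

## Task

The white-lidded pan in the prep rail already shows today's day colour in the little window of its lid. With a fingertip, flick the edge of the day dial that sticks out at the front of the yellow-lidded pan round, click by click, until its window shows the same colour and the dial sits home in its click. Don't lift the pans out of place or pick anything up, and leave the white and red pans' dials and everything else standing around as they are.

Things in the scene. Friction and masses are not known exactly. Their poses are not given: they have to be found in the camera images.
- rail: Fixed stainless countertop prep rail holding three small lidded pans in a row: 192 mm (x) by 368 mm (y), top edge 100 mm above the bench. Origin: centre of its underside. Its -x side is the front, where the dials stick out; y runs along the row of pans.
- yellow_pan: Pan with the YELLOW lid, 176 by 108 mm, about 1 kg, loose but hanging in the rail with 2 mm of play, in any of three places 112 mm apart. Origin: centre of its underside, 35 mm above the bench; x from front (dial) to back (lift handle), z up. The front half of the lid bears a grey dial cover: top 94 mm above the origin, front edge at x = -86 mm, 104 mm wide; only the dial's edge sticks out.
- yellow_dial (a joint): Turn of the yellow pan's day dial about its upright axis, rad, positive counterclockwise from above: the front edge then moves to the pan's -y side. Endless, clicks home at whole multiples of 0.8976 rad (2 pi / 7). At 0 to 6 clicks the window shows blue, yellow, red, brown, green, orange, black, then blue again. 2 to 3 N at the edge; let go well past half-way it springs on to the next click, well short of it back.
- yellow_dial_hub (a point): Centre of the yellow pan's dial on its axis, half-way up its black 10 mm thick wheel (121 mm above the bench), 50 mm in front (-x) of and 86 mm above the pan's origin; turns with the dial. Wheel 38 mm in radius with seven round upright lobes, one per click, 6 mm in radius, centred 43 mm from the axis. The cover's front edge is 36 mm and the rail's front face 46 mm in front of the axis.
- yellow_window (a point): Centre of the window (16 by 19 mm) in the top of the yellow pan's dial cover, in which the day colour shows; 28 mm behind (+x) the dial's axis. In front of the axis, when clicked home, two lobes stick out, centred 19 mm to either side of the middle and 39 mm in front of the axis, with a 25 mm gap between them; a fingertip reaches them from above, in front of the rail.
- white_pan: Pan with the WHITE lid, like the yellow-lidded one, in the same rail and turned the same way. Origin and axes as there. Its dial already shows today's colour.
- white_dial (a joint): Turn of the white-lidded pan's dial: same dial, sign and colours as the yellow one's. The two windows show the same colour when the two values differ by a whole number of turns (7 clicks).
- white_dial_hub (a point): Centre of the white-lidded pan's dial; turns with it.
- white_dial_rim (a point): A point of the white-lidded pan's dial 30 mm from its axis; moves 26 mm in a click.
- white_window (a point): Centre of the colour window of the white-lidded pan's dial cover.
- red_pan: Pan with the RED lid, like the others; a bystander. Origin and axes as for the yellow one.
- red_dial_rim (a point): A point of the red-lidded pan's dial 30 mm from its axis; moves 26 mm in a click.
- shaker: Bystander: steel seasoning shaker with a domed lid, upright, 68 mm across, 112 mm tall. Origin: centre of its underside.
- squeeze_bottle: Bystander: red squeeze bottle with a pale nozzle, upright, 60 mm across, 175 mm tall. Origin: centre of its underside.
- bowl: Bystander: small steel bowl, 104 mm across, 50 mm tall. Origin: centre of its underside.
- spice_jar: Bystander: amber spice jar with a black cap, upright, 52 mm across, 100 mm tall. Origin: centre of its underside.
- tongs: Bystander: steel kitchen tongs lying flat, 240 mm long along its x axis, 60 mm wide, 18 mm high. Origin: centre of its underside.
- thermometer: Bystander: white probe thermometer lying flat, 185 mm long along its x axis, 30 mm wide, 16 mm high. Origin: centre of its underside.

How it is judged:
On the way:
1. a finger pushes the yellow-lidded pan's dial round (contact force between the fingers and yellow_dial above 0.5 N), for 0.02 s.
At the end, for the whole second after the job is handed in: The yellow-lidded pan's window shows the same day colour as the white-lidded pan's, dial at rest within 0.2 rad of the click; the white and red dials not turned (rims within 20 mm of their start), all pans within 12 mm of their start and every bystander within 30 mm (angle between the x axis of yellow_dial_hub and the x axis of white_dial_hub, either way round below 0.2 rad and velocity of joint yellow_dial between -0.15 and 0.15 rad/s and distance of each of white_dial_rim, red_dial_rim from where it was at the start of the episode below 0.02 m and distance of each of yellow_pan, white_pan, red_pan from where it was at the start of the episode below 0.012 m and distance of each of shaker, squeeze_bottle, bowl, spice_jar, tongs, thermometer from where it was at the start of the episode below 0.03 m); the robot touches nothing.
It fails at once if a pan is lifted, tipped or dragged out of its place (more than 12 mm) (distance of any of yellow_pan, white_pan, red_pan from where it was at the start of the episode above 0.012 m).
It fails at once if the white or the red pan's dial is turned by a click (distance of any of white_dial_rim, red_dial_rim from where it was at the start of the episode above 0.02 m).
It fails at once if a bystander is picked up or knocked more than 30 mm from its place (distance of any of shaker, squeeze_bottle, bowl, spice_jar, tongs, thermometer from where it was at the start of the episode above 0.03 m).
It also fails if it takes over 48 s, if anything falls off the work surface, if the arm or the gripper's body presses on something with over 40 N, if the wrist force passes 120 N, or if a joint passes its speed limit or range.

## Robot

A 6-joint arm with a two-finger parallel gripper is mounted at the origin on the work surface. World frame = base frame: x ahead of the robot, y to its left, z up, the work surface at z = 0. Lengths are in m, angles in rad, forces in N, time in s.
With the tool pointing down it reaches from about 0.35 to 0.925 m from the base axis. Payload 6.4 kg.
Tool frame: the origin (TCP) lies at the very end of the fingers, on their centre line; the grasp point (between the pads) lies 19 mm behind it; z points along the fingers, y is the line along which they close (so a half turn about z gives the same grasp; the last joint's range is limited). The gripper opens to 85 mm and grips with 20 to 120 N. Pads are 22 mm wide; open, the fingers measure 114 mm over their backs; the gripper's body (76 mm by 85 mm) begins 54 mm behind the grasp point. The pads swing forward as they close: fully open they stand 13 mm farther back than shut.
Start: joints at [-1.361, 0.245, 1.558, -0, 1.339, -0.174], TCP at [0.243, -0.603, 0.231] pointing down, gripper open.
Joint ranges: [-3.13, 3.13], [-1.02, 2.26], [0.13, 2.54], [-0.95, 4.09], [0.21, 2.88], [-2.74, 2.74]. Speed limits (rad/s): [2.57, 2.57, 3.14, 3.14, 3.14, 3.14].

## Interface

Orientations are given as a unit quaternion [x, y, z, w].
In Python, from workcell import telemetry, cams, sign_off gives the robot as it stands.
- The arm moves only by the shell command python3 -m creep 'ROWS' [FORCE]. ROWS is JSON, a list of rows, each a list of 3 entries, a list of its own where there are three numbers: the shift along the tool's x, y, z in cm, then the turn, a rotation vector about the tool's x, y, z in degrees, then the finger opening in cm, from 0 to 8.54. A call has 1 to 5 rows; each row is the pose to reach, as a shift and turn from the pose commanded when the call began, along the tool's axes at that moment; what a row does not reach only later rows make up. A row lasts 1/8 s, in which the tool goes at most 62.5 mm and 10.7 degrees, less where a joint would pass 70% of its speed; a pose out of reach is approached as far as the arm can. A call with a gripper value outside its range is refused whole. The fingers move at their own pace and stop on an object; FORCE is the grip in N (left out, the last holds). Time passes only in rows, so rows that repeat a pose let the fingers close. It gives the time, the measured TCP pose, the force, the opening and the grip force at its end, in the units of the state.
- telemetry.read_state(): the state, without advancing time (a new reading comes with each control period).
- cams.snapshot(name): name is "scene" or "top" or "wrist"; returns (picture, depth): 400x640x3 uint8, red, green, blue; 400x640 float32, m along the optical axis (not along the pixel's ray), 0 where there is no reading.
- cams.camera_info(name): a dict with "camera_matrix" (3x3 intrinsics, pixels), "D" ([k1, k2, p1, p2, k3] as OpenCV has them; the pictures are not rectified), "xyz" and "attitude" of the camera in the world; the wrist camera has in their place "mount" (4x4, takes a point from camera to tool coordinates, whose origin is the TCP and whose axes are the flange's). Camera axes: x right, y up, looking along -z (the intrinsics and any distortion apply to the point x, -y, -z); pixel columns grow to the right and rows downward; lengths in m; the calibration is good to about 2 mm. A picture is of the moment at which its call begins: read the wrist's pose just before it. camera_info takes no time and is no camera call.
- sign_off(): hands the job in; it is judged then, once.
Trained networks look in the newest picture that a camera, given by its name, has taken for a name from the list of things; names that differ only in an ending like _2 or _b are one class to them, and where a whole thing is asked for, a point or a joint stands for the part that bears it (a point fixed in the world has none). Each returns a list of dicts, best first, with "score" (0 to 1); they miss things now and then, are a little off and sometimes report something else, mostly with a low value. They report only what shows in the picture. A call takes as long as a camera call.
- cams.look_for(camera, target): "bbox" ([left, top, right, bottom] in pixels, round what is visible of it).
- cams.spot_point(camera, target): "uv" ([column, row] in pixels: a listed point, or the origin of a listed thing).
The state is a dict: "t": time; "joints": joint angles; "qd": joint speeds; "joint_efforts": joint torques, N m; "ee_pos": TCP position; "tcp_rot": TCP orientation; "contact_force": force on the tool from outside, world axes, zero at the start; "ft_torque": the same for the moment, N m; "finger_gap": finger opening in m; "finger_force": force on a finger pad.
Only numpy, scipy, OpenCV 4.12 (cv2) and the standard library are available. Lean on these libraries where they do the work, as an engineer would, in place of code of your own. Each camera call takes 0.05 s, during which the arm holds its last target. There are 200 camera calls.

## Working session

There is one attempt and no reset: what is moved stays moved. The work goes in short steps, Python scripts to look and compute and a shell command to move; the robot and the scene stay as the last step left them, time stands still between calls to the robot, and variables do not carry over. Pictures are saved under pics/ and viewed, at most 10 in all, crops included, and the job is handed in when it is done.

```bash
mkdir -p pics; ls
cat > h.py <<'E'
import numpy as np, cv2, json
from scipy.spatial.transform import Rotation as R
from workcell import telemetry, cams, sign_off
def cam_T(name, st=None):
    i=cams.camera_info(name); T=np.eye(4)
    if 'mount' in i:
        W=np.eye(4); W[:3,:3]=R.from_quat(st['tcp_rot']).as_matrix(); W[:3,3]=st['ee_pos']
        T=W@np.array(i['mount'])
    else:
        a=np.array(i['attitude']); T[:3,:3]=R.from_quat(a).as_matrix() if a.size==4 else a; T[:3,3]=i['xyz']
    return T,np.array(i['camera_matrix']),np.array(i['D'],float)
def ray(name,uv,st=None):
    T,K,D=cam_T(name,st)
    x,y=cv2.undistortPoints(np.array([[uv]],float),K,D)[0,0]
    return T[:3,3],T[:3,:3]@np.array([x,-y,-1])
def at_z(name,uv,z,st=None):
    o,d=ray(name,uv,st); return o+d*(z-o[2])/d[2]
def save(name,f,box=None,scale=1):
    im,dp=cams.snapshot(name); c=im if box is None else im[box[1]:box[3],box[0]:box[2]]
    if scale!=1: c=cv2.resize(c,None,fx=scale,fy=scale,interpolation=cv2.INTER_CUBIC)
    cv2.imwrite('pics/'+f,c[:,:,::-1]); return im,dp
E
python3 - <<'E'
from h import *
print(telemetry.read_state())
print(cams.camera_info('top'))
save('top','top1.png'); 
for n,z in [('yellow_dial_hub',.121),('yellow_window',.129),('white_dial_hub',.121),('white_window',.129),('red_pan',.035),('rail',0),('yellow_pan',.035),('white_pan',.035),('shaker',0),('squeeze_bottle',0),('bowl',0),('spice_jar',0)]:
    for r in cams.spot_point('top',n)[:2]: print(n,np.round(r['score'],2),np.round(r['uv']),np.round(at_z('top',r['uv'],z),3))
save('scene','scene1.png')
E
```

```text
pics
{'t': 0.0, 'joints': array([-1.36109362e+00,  2.45793562e-01,  1.55902854e+00,  3.91116208e-05,
        1.33871148e+00, -1.74102759e-01]), 'qd': array([-3.81906613e-05,  4.73075330e-04,  5.04371657e-04, -6.98002411e-04,
        1.17963815e-04,  2.32235347e-05]), 'joint_efforts': array([ 1.60514854e-03, -4.29505384e+01, -3.26131976e+01, -4.15759621e-05,
        5.33478538e-03,  9.25636868e-06]), 'ee_pos': array([ 0.24328735, -0.60214473,  0.23018564]), 'tcp_rot': array([ 9.81643509e-01,  1.90722520e-01,  1.75079781e-06, -9.70648431e-04]), 'contact_force': array([ 0.0244949 , -0.26282414,  0.99084472]), 'ft_torque': array([ 0.02344267, -0.00379774,  0.04526209]), 'finger_force': 0.0, 'finger_gap': 0.08538836046665661}
{'camera_matrix': array([[388.40984259,   0.        , 323.90364614],
       [  0.        , 388.40984259, 202.2168489 ],
       [  0.        ,   0.        ,   1.        ]]), 'D': array([-0.09054447,  0.        ,  0.        ,  0.        ,  0.        ]), 'xyz': array([ 0.36109864, -0.08446791,  0.994201  ]), 'attitude': array([ 0.0839284 , -0.07836796, -0.69090008,  0.71377277])}
yellow_dial_hub 0.43 [286. 210.] [0.543 0.011 0.121]
yellow_window 0.85 [284. 199.] [0.568 0.018 0.129]
yellow_window 0.6 [334. 209.] [ 0.549 -0.098  0.129]
white_dial_hub 0.53 [236. 202.] [0.559 0.13  0.121]
white_dial_hub 0.23 [474. 204.] [ 0.573 -0.424  0.121]
white_window 0.94 [239. 188.] [0.59  0.124 0.129]
red_pan 0.65 [332. 208.] [ 0.571 -0.095  0.035]
rail 0.36 [441. 283.] [ 0.393 -0.377  0.   ]
yellow_pan 0.71 [289. 200.] [0.587 0.015 0.035]
white_pan 0.88 [250. 189.] [0.613 0.118 0.035]
shaker 0.61 [216. 167.] [0.682 0.224 0.   ]
squeeze_bottle 0.83 [384. 201.] [ 0.602 -0.23   0.   ]
squeeze_bottle 0.34 [475. 204.] [ 0.601 -0.475  0.   ]
bowl 0.85 [473. 205.] [ 0.599 -0.469  0.   ]
bowl 0.54 [208. 210.] [0.562 0.233 0.   ]
spice_jar 0.85 [204. 209.] [0.565 0.244 0.   ]
```

View pics/top1.png

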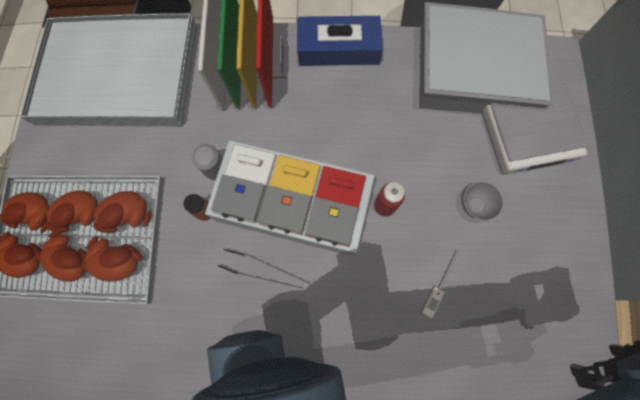

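View pics/scene1.png

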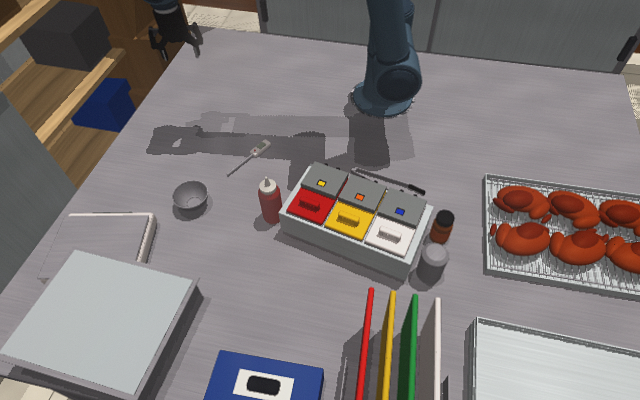

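The white window at (240,189) shows blue and the yellow one at (287,201) shows orange (click 5), so the yellow dial needs two positive clicks, with its front edge moving toward pan −y. The row is yawed about −11°. The front of the rail is clear, with tongs lying in front of it around (265,268).

```bash
python3 -m creep '[[[4,-4.7,0],[0,0,0],0],[[8,-9.4,0],[0,0,0],0],[[12,-14.1,0],[0,0,0],0],[[16,-18.8,0],[0,0,0],0],[[20,-23.5,0],[0,0,0],0]]' 20
python3 -m creep '[[[4,-4.7,0],[0,0,0],0],[[8,-9.4,0],[0,0,0],0],[[12,-14.1,0],[0,0,0],0],[[16,-18.8,0],[0,0,0],0],[[20,-23.5,0],[0,0,0],0]]'
python3 -m creep '[[[2,-2,0],[0,0,-10],0],[[3.2,-3.6,0],[0,0,-20],0],[[3.2,-3.6,0],[0,0,-30],0],[[3.2,-3.6,0],[0,0,-40],0],[[3.2,-3.6,0],[0,0,-50],0]]'
python3 -m creep '[[[0,0,0],[0,0,-6.5],0],[[0,0,0],[0,0,-6.5],0],[[0,0,0],[0,0,-6.5],0]]'
python3 - <<'E'
from h import *
st=telemetry.read_state()
save('wrist','w1.png')
for n,z in [('yellow_dial_hub',.121),('yellow_window',.129),('white_dial_hub',.121),('white_window',.129),('yellow_pan',.035)]:
    for r in cams.spot_point('wrist',n)[:2]: print(n,np.round(r['score'],2),np.round(r['uv']),np.round(at_z('wrist',r['uv'],z,st),3))
print(R.from_quat(st['tcp_rot']).as_matrix().round(3))
E
```

```text
t: 1.32
ee_pos: [0.3412, -0.3081, 0.2315]
tcp_rot: [0.982, 0.19, 0.0, 0.0]
contact_force: [0.5, -0.6, 1.1]
finger_gap: -0.0001
finger_force: 0.0
t: 1.95
ee_pos: [0.4387, -0.0152, 0.2319]
tcp_rot: [0.982, 0.191, 0.001, 0.0]
contact_force: [0.5, -1.7, 0.2]
finger_gap: 0.0001
finger_force: 0.0
t: 2.58
ee_pos: [0.4545, 0.0284, 0.2314]
tcp_rot: [0.807, 0.59, 0.0, 0.0]
contact_force: [-1.0, -0.5, 0.6]
finger_gap: 0.0002
finger_force: 0.0
t: 2.95
ee_pos: [0.4545, 0.0282, 0.2314]
tcp_rot: [0.775, 0.632, 0.0, 0.0]
contact_force: [-1.2, 0.0, -0.3]
finger_gap: 0.0
finger_force: 0.0
yellow_window 0.67 [448. 196.] [0.566 0.011 0.129]
white_window 0.8 [467.  52.] [0.59  0.124 0.129]
yellow_pan 0.91 [434. 175.] [0.588 0.005 0.035]
yellow_pan 0.33 [445.  70.] [0.61  0.119 0.035]
[[ 0.201  0.98   0.   ]
 [ 0.98  -0.201 -0.   ]
 [-0.     0.    -1.   ]]
```

View pics/w1.png

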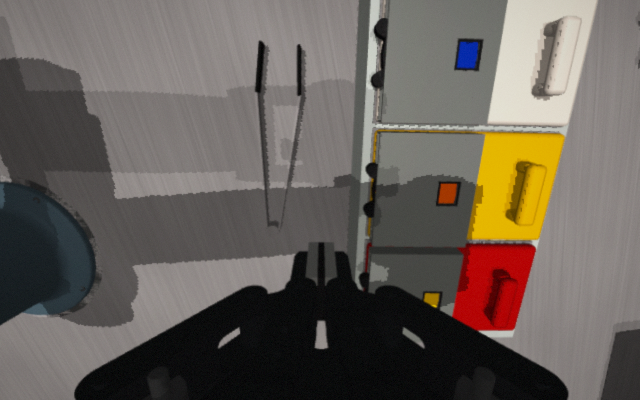

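The wrist view shows blue at (468,54) and orange at (448,193), with yellow lobes at about (371,171) and (369,209). Next I'll refine the window centres by colour blob.

Run:
```python
from h import *
st=telemetry.read_state()
im=cv2.imread('pics/w1.png'); hsv=cv2.cvtColor(im,cv2.COLOR_BGR2HSV)
P={}
for n,(u,v) in dict(w=(468,54),y=(448,193)).items():
    h=hsv[v,u,0].astype(int); m=((abs(hsv[...,0].astype(int)-h)<8)&(hsv[...,1]>150)).astype(np.uint8)
    k,l,s,c=cv2.connectedComponentsWithStats(m); i=l[v,u]; P[n]=at_z('wrist',c[i],.127,st); print(n,im[v,u],s[i],c[i],P[n].round(4))
d=P['w']-P['y']; y=d[:2]/np.linalg.norm(d[:2]); x=np.array([y[1],-y[0]]); print('spacing',np.linalg.norm(d[:2]),'yaw',np.degrees(np.arctan2(x[1],x[0])))
hub=P['y'][:2]-.028*x; print('hub',hub)
Rm=R.from_quat(st['tcp_rot']).as_matrix(); r=hub-np.array(st['ee_pos'])[:2]
print('hub rel tool xy mm', 1e3*Rm[:2,0]@r,1e3*Rm[:2,1]@r)
for uv in [(371,171),(369,209)]:
    q=at_z('wrist',uv,.124,st)[:2]-hub; print('lobe pan', (q@x*1e3).round(1),(q@y*1e3).round(1))
```

```text
w [171  44  10] [456  41  22  28 522] [466.95019157  54.69157088] [0.59   0.1229 0.127 ]
y [  2  56 164] [437 183  20  21 366] [446.9863388  192.95901639] [0.5661 0.0131 0.127 ]
spacing 0.11234520443136578 yaw -12.323770897311938
hub [0.53869976 0.01907026]
hub rel tool xy mm 7.8692651366515065 84.33860456616125
lobe pan -40.8 18.2
lobe pan -40.3 -17.1
```

```bash
python3 -m creep '[[[5,2.4,0],[0,0,-0.7],0],[[5,2.4,5],[0,0,-0.7],0],[[5,2.4,9],[0,0,-0.7],0],[[5,2.4,11.9],[0,0,-0.7],0],[[5,2.4,11.9],[0,0,-0.7],0]]'
python3 - <<'E'
from h import *
save('wrist','w2.png',(200,60,520,300),2)
st=telemetry.read_state()
Rm=R.from_quat(st['tcp_rot']).as_matrix(); r=np.array([.5387,.0191])-np.array(st['ee_pos'])[:2]
print('TCP in pan mm: x',-1e3*Rm[:2,1]@r,'y',-1e3*Rm[:2,0]@r, st['ee_pos'],st['contact_force'])
E
```

```text
t: 3.88
ee_pos: [0.486, 0.0726, 0.11]
tcp_rot: [0.771, 0.637, -0.002, -0.002]
contact_force: [-0.6, -0.7, 0.3]
finger_gap: -0.0002
finger_force: 0.0
TCP in pan mm: x -60.2117083484295 y 42.82559694459409 [0.48759689 0.0724663  0.1119679 ] [0.5929006  0.5150315  0.26343124]
```

View pics/w2.png

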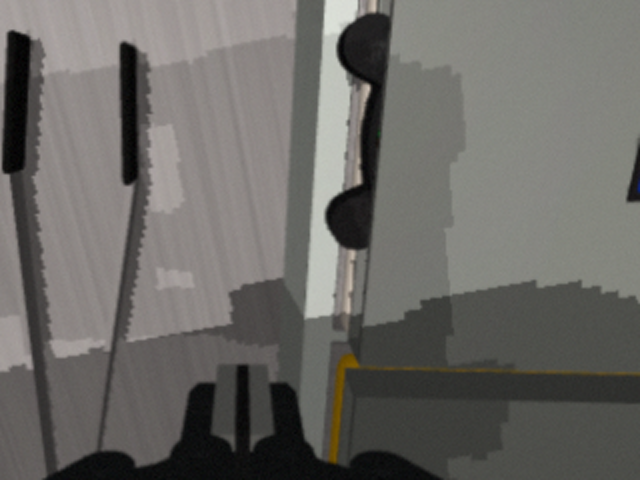

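```bash
python3 -m creep '[[[0,0.8,0],[0,0,0],0],[[-0.8,0.8,0],[0,0,0],0],[[-1.4,0.8,0],[0,0,0],0],[[-2,0.8,0],[0,0,0],0],[[-2.6,0.8,0],[0,0,0],0]]'
python3 -m creep '[[[-0.6,0,0],[0,0,0],0],[[-1.2,0,0],[0,0,0],0],[[-1.65,0,0],[0,0,0],0],[[-1.65,0,0],[0,0,0],0]]'
python3 - <<'E'
from h import *
save('wrist','w3.png',(200,60,520,300),2)
st=telemetry.read_state()
Rm=R.from_quat(st['tcp_rot']).as_matrix(); r=np.array([.5387,.0191])-np.array(st['ee_pos'])[:2]
print('TCP in pan mm: x',-1e3*Rm[:2,1]@r,'y',-1e3*Rm[:2,0]@r, st['ee_pos'],st['contact_force'])
E
```

```text
t: 4.55
ee_pos: [0.4889, 0.046, 0.1121]
tcp_rot: [0.771, 0.637, -0.001, -0.003]
contact_force: [-8.2, 3.8, 3.2]
finger_gap: -0.0002
finger_force: 4.4
t: 5.05
ee_pos: [0.4885, 0.0286, 0.1128]
tcp_rot: [0.771, 0.637, 0.001, 0.001]
contact_force: [0.2, 0.0, 1.1]
finger_gap: 0.0
finger_force: 0.0
TCP in pan mm: x -51.15771223444888 y 0.0958759945283667 [0.48847337 0.02881661 0.11280451] [-0.4968083  -0.67578081 -0.66888374]
```

View pics/w3.png

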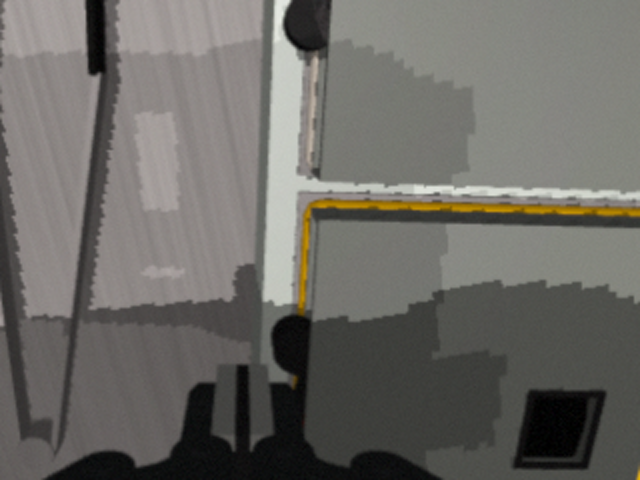

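The window at (560,430) of the crop is now black, so one click is done with the next lobe resting beside the finger. I'll back out and repeat.

```bash
python3 -m creep '[[[0,-1.5,0],[0,0,0],0],[[0,-1.5,0],[0,0,0],0],[[4.3,-1.5,0],[0,0,0],0],[[4.3,-1.5,0],[0,0,0],0],[[4.3,0,0],[0,0,0],0]]'
python3 -m creep '[[[-0.8,0,0],[0,0,0],0],[[-1.4,0,0],[0,0,0],0],[[-2,0,0],[0,0,0],0],[[-2.6,0,0],[0,0,0],0],[[-3.2,0,0],[0,0,0],0]]'
python3 -m creep '[[[-0.6,0,0],[0,0,0],0],[[-1.1,0,0],[0,0,0],0],[[-1.1,0,0],[0,0,0],0],[[-1.1,-1.5,0],[0,0,0],0],[[-1.1,-1.5,0],[0,0,0],0]]'
python3 -m creep '[[[0,-1,0],[0,0,0],0],[[0,-2,-4],[0,0,0],0],[[0,-2.5,-9],[0,0,0],0],[[0,-2.5,-12],[0,0,0],0],[[0,-2.5,-12],[0,0,0],0]]'
python3 - <<'E'
from h import *
save('wrist','w4.png')
E
```

```text
t: 5.72
ee_pos: [0.4958, 0.0715, 0.1121]
tcp_rot: [0.77, 0.638, -0.0, -0.0]
contact_force: [0.1, -0.4, -0.3]
finger_gap: 0.0001
finger_force: 0.0
t: 6.35
ee_pos: [0.4873, 0.0399, 0.1111]
tcp_rot: [0.771, 0.637, -0.002, -0.003]
contact_force: [-5.4, 2.3, 0.3]
finger_gap: -0.0
finger_force: 2.6
t: 6.98
ee_pos: [0.472, 0.0324, 0.112]
tcp_rot: [0.77, 0.638, -0.0, -0.0]
contact_force: [1.2, 0.8, -1.0]
finger_gap: 0.0
finger_force: 0.0
t: 7.6
ee_pos: [0.4498, 0.0366, 0.2351]
tcp_rot: [0.77, 0.637, 0.002, 0.002]
contact_force: [-0.4, 0.1, -0.3]
finger_gap: 0.0003
finger_force: 0.0
```

View pics/w4.png

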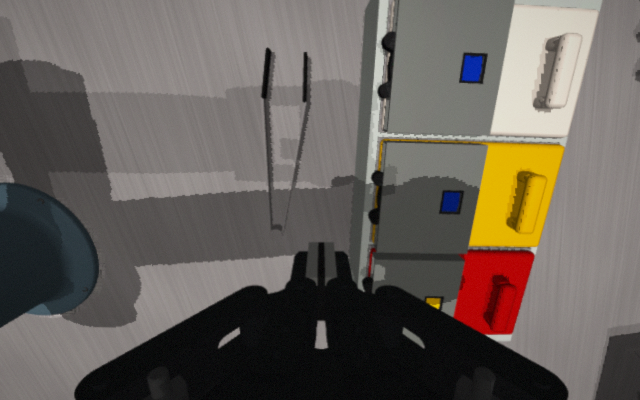

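The yellow window at (451,202) is now blue, matching the white one at (473,68). The yellow lobes at (377,178) and (375,215) sit symmetrically, so the dial is home, and the arm is clear.

```bash
python3 -c "from workcell import sign_off; print(sign_off())"
```

```text
the job is handed in; nothing more can be done
None
```

The yellow pan's dial was turned two clicks from orange to blue, matching the white pan; it looked home in its click with the arm clear, and the job is handed in (no verdict returned).

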